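Change over the wrapping-paper roll

TASK

The paper roll in use at the front of the twin-roll paper dispenser has run out: swing its cutter bar forward, take the empty spool out of the front notches and lay it flat in the long steel tray on the same counter. Then bring the full reserve roll forward from its rear notches so that both its axle ends settle down into the front notches, and swing the cutter bar back until it rests against the paper. Leave the sauce bottle, the mug and the espresso cup where they stand.

Things in the scene. Friction and masses are not known exactly. Their poses are not given: they have to be found in the camera images.
- dispenser: Fixed twin-roll paper dispenser: grey base plate 225 x 246 x 9 mm with two bent chrome-wire rails (wire 8 mm thick) at y = +88 and -88 mm, on which axle ends rest. Origin: centre of its underside. x points from the front (cutter bar, paper in use) to the rear (reserve roll), y along the axles, z up. Between the rails only the rolls, the bar and, at x = +96, z = 40 mm, a thin cross wire.
- front_notch (a point): Where a seated axle's middle lies when both its ends are in the U-shaped front notches: x = -55, y = 0, z = 70 mm in the dispenser's frame, axes as the dispenser's. Polished axle and wire slide easily. The wire horns in front of the notches stand up to z = 104 mm and stop an axle coming along the rails.
- rear_notch (a point): Where the middle of the reserve roll's axle lies in the shallow rear notches: x = +55, z = 88 mm in the dispenser's frame. To the rear the rails rise steeply. To the front a low hump at x = +27 mm (slopes about 15 degrees) lifts the axle about 5 mm; then the rails run nearly level (axle centre z about 87 mm) to the front notches, where it drops about 17 mm.
- cutter (a joint): Swing of the cutter bar (rad): 0 = leaning in over the front notches, 0.75 = fully forward (stop). Hinge along y at x = -55, z = 28 mm of the dispenser; the bar is 83 mm from it, at 0.26 rad + joint value from vertical towards the front (-x). Friction (0.12 N m) holds it anywhere. It meets a seated full roll at about 0.22; unless well forward it blocks the spool's removal and a full roll.
- cutter_bar (a point): Middle of the cutter bar: a 10 mm round chrome bar, 224 mm long along the dispenser's y, on two arms outside the rails, with a thin toothed strip. At its middle a black rubber thumb tab (36 mm wide along the bar, 8 mm thick) stands 24 mm out beyond the bar's centre, in line with the arms.
- spool_center (a point): Centre of the empty spool, half-way along its axis: bare cardboard core 36 mm in diameter and 156 mm long, black end flanges 52 mm in diameter and 3 mm thick, steel axle 12 mm in diameter sticking out at both ends, 196 mm long overall. y axis along the axle. 0.1 to 0.2 kg. It starts in the front notches.
- spool_end_a (a point): Point on the empty spool's axle 88 mm from its centre, at its +y end
- spool_end_b (a point): Point on the empty spool's axle 88 mm from its centre, at its -y end
- roll_center (a point): Centre of the full reserve roll of brown paper, half-way along its axis: 90 mm in diameter, paper 156 mm long, 162 mm over the flanges (which run between the rails with about 3 mm play at each end), steel axle 12 mm in diameter, 196 mm long overall. y axis along the axle (the roll may turn about it). 0.3 to 0.6 kg. It starts in the rear notches.
- roll_end_a (a point): Point on the full roll's axle 88 mm from its centre, at its +y end, where it lies on a rail
- roll_end_b (a point): Point on the full roll's axle 88 mm from its centre, at its -y end, where it lies on the other rail
- steel_tray: Fixed shallow steel tray for empties, 330 x 138 mm, rim 21 mm high. Origin: centre of its underside; x along its length. Flat floor 3 mm thick from x = -122 to +134 and y = -47 to +46 mm; an empty spool lying in it along x has its centre at z = 28 mm.
- sauce_bottle_mid (a point): Bystander: brown sauce squeeze bottle with red nozzle, 57 mm in diameter, 205 mm tall, upright beside the dispenser; point on its axis 100 mm above its foot, z axis up
- white_mug_mid (a point): Bystander: white mug, 78 mm in diameter, 112 mm over the handle, 102 mm tall, upright beside the dispenser; point 50 mm above its foot, z axis up
- espresso_cup_mid (a point): Bystander: brown espresso cup, 64 mm in diameter, 87 mm over the handle, 50 mm tall, upright in front of the dispenser; point 25 mm above its foot, z axis up
Mind the look-alikes: they are no part of the job. What is shaped like the part that bears spool_center but blue is not meant.

How it is judged:
At the end, for the whole second after the job is handed in: Both axle ends of the full roll are seated in the front notches (6 mm along x, 4 mm in height), the cutter bar rests on the paper (joint below 0.30), the empty spool lies level inside the steel tray (axle ends under 38 mm high, centre within 45 mm of its long middle line), both at rest (x of roll_end_a in the frame of dispenser between -0.061 and -0.049 m and x of roll_end_b in the frame of dispenser between -0.061 and -0.049 m and z of roll_end_a in the frame of dispenser between 0.066 and 0.074 m and z of roll_end_b in the frame of dispenser between 0.066 and 0.074 m and value of joint cutter below 0.3 rad and x of spool_end_a in the frame of steel_tray between -0.135 and 0.145 m and x of spool_end_b in the frame of steel_tray between -0.135 and 0.145 m and height (world z) of each of spool_end_a, spool_end_b below 0.038 m and y of spool_center in the frame of steel_tray between -0.045 and 0.045 m and linear speed of roll below 0.02 m/s and linear speed of spool below 0.03 m/s); the robot touches nothing.
It fails at once if the sauce bottle, mug or espresso cup is moved more than 30 mm or tipped (distance of any of sauce_bottle_mid, white_mug_mid, espresso_cup_mid from where it was at the start of the episode above 0.03 m or angle between any of sauce_bottle_mid, white_mug_mid, espresso_cup_mid's own z axis and vertical above 0.35 rad).
It fails at once if the full roll falls off the dispenser (height (world z) of roll_center below 0.06 m).
It also fails if it takes over 72 s, if anything falls off the work surface, if the arm or the gripper's body presses on something with over 40 N, if the wrist force passes 120 N, or if a joint passes its speed limit or range.

ROBOT

A 6-joint arm with a two-finger parallel gripper is mounted at the origin on a cart in front of the work surface, level with it; the furniture and walls round the work are solid. World frame = base frame: x ahead of the robot, y to its left, z up, the work surface at z = 0. Lengths are in m, angles in rad, forces in N, time in s.
With the tool pointing down it reaches from about 0.35 to 0.975 m from the base axis. Payload 4.9 kg.
Tool frame: the origin (TCP) lies on the centre line of the jaws, within the pads' length; the fingertips stand manip.tcp_to_tips ahead of it and the grasp point (between the pads) is the TCP (manip.tcp_to_tips is the distance from the TCP to the fingertips, in m); y points along the fingers, z is the direction in which the jaws open and shut, and the axes are right-handed (so a half turn about y gives the same grasp; the last joint's range is limited). The gripper opens to 85 mm and grips with 20 to 120 N. Pads are 22 mm wide; open, the fingers measure 114 mm over their backs; the gripper's body (76 mm by 85 mm) begins 54 mm behind the grasp point. The pads swing forward as they close: fully open they stand 13 mm farther back than shut.
Start: joints at [-1.453, 0.053, 1.613, -0, 1.476, -0.119], TCP at [0.147, -0.608, 0.25] pointing down, gripper open.
Joint ranges: [-3.01, 3.01], [-1.01, 2.22], [0.06, 2.58], [-1.02, 4.17], [0.09, 2.62], [-3.14, 3.14]. Speed limits (rad/s): [2.57, 2.57, 3.14, 3.14, 3.14, 3.14].

INTERFACE

Orientations are given as a unit quaternion [w, x, y, z].
In Python, from plant import manip gives the robot as it stands.
- The arm moves only by the tool apply_moves, never from a script. Its argument "moves" is a list of rows, each a list of 7 numbers: the gripper's target within -1 to 1 (shut at 1, half-way at 0, fully open at -1), then the shift along the tool's x, y, z in mm, then the turn, a rotation vector about the tool's x, y, z in degrees. A call has 1 to 20 rows; each row shifts and turns the commanded pose from where the row before left it, along the tool's axes as they then stand; what a row does not reach is not made up. A row lasts 1/10 s, in which the tool goes at most 50 mm and 8.59 degrees, less where a joint would pass 70% of its speed; a pose out of reach is approached as far as the arm can. A call with a gripper value outside its range is refused whole. The fingers move at their own pace and stop on an object; the grip force is fixed at half the most. Time passes only in rows, so rows that do not move let the fingers close. It gives the time, the measured TCP pose, the force and the opening at its end, in the units of the state.
- manip.state(): the state, without advancing time (a new reading comes with each control period).
- manip.grab_frame(name): name is "scene" or "top" or "wrist"; returns the picture (480x640x3 uint8, blue, green, red); there is no depth.
- manip.calibration(name): a dict with "mtx" (3x3 intrinsics, pixels), "T" (4x4, takes a point from camera to world coordinates); the wrist camera has in their place "T_tool_cam" (4x4, takes a point from camera to tool coordinates, whose origin is the TCP and whose axes are the tool frame's). Camera axes: x right, y down, z forward; pixel columns grow to the right and rows downward; lengths in m; the calibration is good to about 2 mm. A picture is of the moment at which its call begins: read the wrist's pose just before it. calibration takes no time and is no camera call.
- manip.job_done(): hands the job in, once; it reports no verdict.
The state is a dict: "time": time; "joint_pos": joint angles; "joint_vel": joint speeds; "joint_efforts": joint torques, N m; "tool_pos": TCP position; "tool_rot": TCP orientation; "contact_force": force on the tool from outside, world axes, zero at the start; "ft_torque": the same for the moment, N m; "gripper_width": opening from 0.0 (shut) to 1.0 (fully open).
Only numpy, scipy, OpenCV 4.12 (cv2) and the standard library are available. Lean on these libraries where they do the work, as an engineer would, in place of code of your own. Each camera call takes 0.05 s, during which the arm holds its last target. There are 200 camera calls.

## Working session

There is one attempt and no reset: what is moved stays moved. The work goes in short steps, Python scripts to look and compute and a tool call to move; the robot and the scene stay as the last step left them, time stands still between calls to the robot, and variables do not carry over. Pictures are saved under pics/ and viewed, about 8 in all and at most 12, crops included, and the job is handed in when it is done.

Besides the shell and the picture viewer there is one more tool, called after "Call:" as name([rows], argument=value, ...), one row to a line, values as JSON. apply_moves: Moves the arm, as the interface text tells. Its arguments: {"type":"object","properties":{"moves":{"type":"array","items":{"type":"array","items":{"type":"number"}}}},"required":["moves"]}

```bash
ls; mkdir -p pics; python3 - <<'E'
from plant import manip
import cv2,numpy as np
np.set_printoptions(precision=4,suppress=True)
for n in("scene","top"):
    cv2.imwrite(f"pics/{n}0.png",manip.grab_frame(n)); c=manip.calibration(n);print(n,c["mtx"],c["T"])
print(manip.calibration("wrist"),manip.tcp_to_tips);print(manip.state())
E
```

```text
pics
scene [[543.6585   0.     322.2727]
 [  0.     543.6585 241.6952]
 [  0.       0.       1.    ]] [[-0.5906 -0.6289  0.5056 -0.1691]
 [-0.807   0.4576 -0.3733  0.4849]
 [ 0.0034 -0.6285 -0.7778  1.1999]
 [ 0.      0.      0.      1.    ]]
top [[621.0965   0.     318.5471]
 [  0.     621.0965 237.6665]
 [  0.       0.       1.    ]] [[ 0.0071 -0.993   0.1176  0.3945]
 [-0.9999 -0.008  -0.0073 -0.0318]
 [ 0.0082 -0.1176 -0.993   1.4916]
 [ 0.      0.      0.      1.    ]]
{'mtx': array([[424.221 ,   0.    , 329.7182],
       [  0.    , 424.221 , 242.0668],
       [  0.    ,   0.    ,   1.    ]]), 'T_tool_cam': array([[-0.0004,  0.9593,  0.2823, -0.0716],
       [-0.0001, -0.2823,  0.9593, -0.1229],
       [ 1.    ,  0.0004,  0.0002,  0.0001],
       [ 0.    ,  0.    ,  0.    ,  1.    ]])} 0.019
{'time': 0.1, 'joint_pos': array([-1.453 ,  0.0533,  1.6142,  0.    ,  1.4761, -0.119 ]), 'joint_vel': array([-0.0002, -0.0022, -0.0036,  0.0012,  0.0017,  0.0006]), 'joint_efforts': array([ -0.    , -39.4903, -37.1363,  -0.0002,   0.0039,   0.    ]), 'tool_pos': array([ 0.1466, -0.607 ,  0.2492]), 'tool_rot': array([ 0.0835, -0.0835,  0.7028, -0.7015]), 'contact_force': array([ 0.1257, -0.3146,  0.5823]), 'ft_torque': array([0.0221, 0.0391, 0.0061]), 'gripper_width': 1.0004278570025467}
```

View pics/scene0.png

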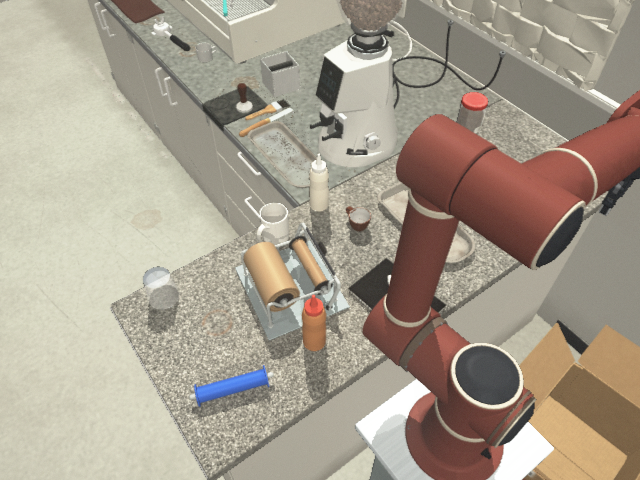

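View pics/top0.png

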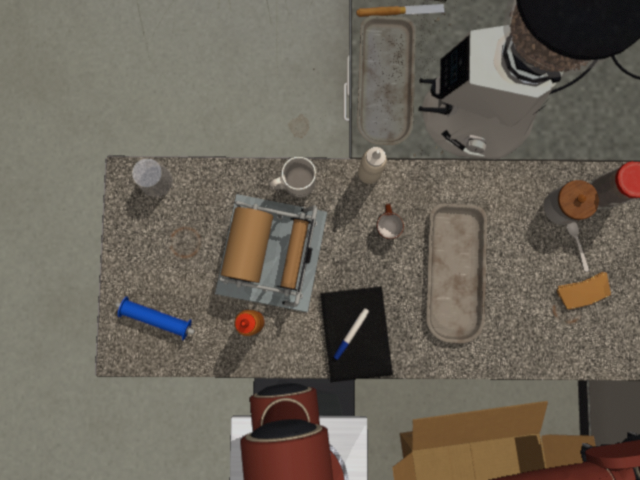

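Top view: the dispenser is at about (270,252), with its front (thumb tab at (308,255)) facing right, i.e. world −y. The full roll is at (247,244), the empty spool at (295,253), the espresso cup at (390,225), the mug at (298,177) and the sauce bottle at (248,322).

There are two candidate trays: (457,273) on the same counter, and (385,80) on the back counter. The first is meant. There are two candidate spools: brown in the front notches at (295,253), and the blue look-alike at (155,318). The brown one is meant.

```bash
python3 - <<'E'
import cv2
a=cv2.imread("pics/top0.png")
cv2.imwrite("pics/c1.png",cv2.resize(a[180:330,205:405],None,fx=4,fy=4,interpolation=cv2.INTER_CUBIC))
E
cat > h.py <<'E'
from plant import manip
import cv2,numpy as np
from scipy.spatial.transform import Rotation as R
np.set_printoptions(precision=4,suppress=True)
def cast(n,px,z,T=None):
    c=manip.calibration(n); T=c["T"] if T is None else T
    px=np.atleast_2d(np.array(px,float)); d=np.c_[px,np.ones(len(px))]@np.linalg.inv(c["mtx"]).T@T[:3,:3].T
    o=T[:3,3]; return o+d*((z-o[2])/d[:,2])[:,None]
def proj(n,P,T=None):
    c=manip.calibration(n); T=c["T"] if T is None else T
    q=(np.atleast_2d(P)-T[:3,3])@T[:3,:3]@c["mtx"].T; return q[:,:2]/q[:,2:]
def tool():
    s=manip.state(); w,x,y,z=s["tool_rot"]; T=np.eye(4);T[:3,:3]=R.from_quat([x,y,z,w]).as_matrix();T[:3,3]=s["tool_pos"];return T
def wristT(): return tool()@manip.calibration("wrist")["T_tool_cam"]
def delta(p,Rw=None):
    "tool-frame shift (mm) and rotvec (deg) to world pose"
    T=tool(); r=np.zeros(3) if Rw is None else R.from_matrix(T[:3,:3].T@Rw).as_rotvec(degrees=True)
    return T[:3,:3].T@(np.array(p)-T[:3,3])*1000, r
E
```

```text
(no output)
```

View pics/c1.png

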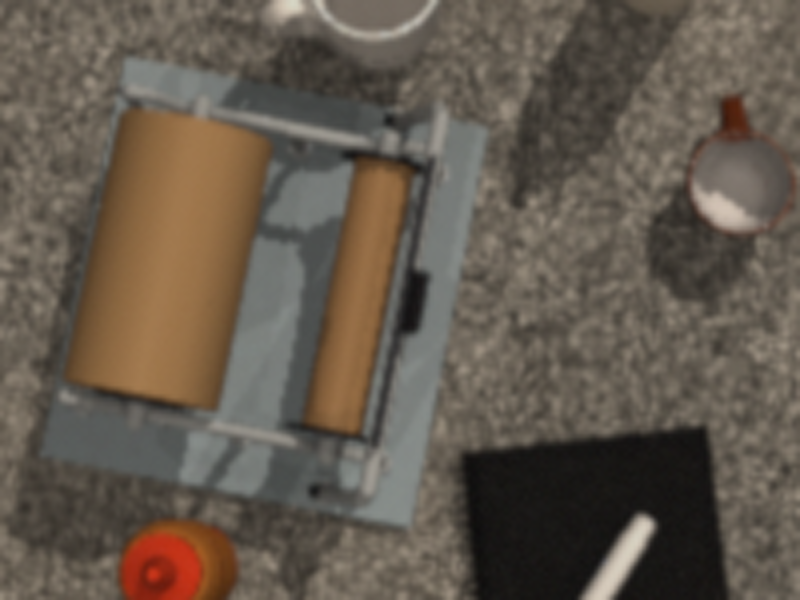

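```bash
python3 - <<'E'
from h import *
f=lambda q:(np.array(q,float)+.5)/4-.5+[205,180]
c=cast("top",f([[124,58],[487,122],[408,527],[40,457]]),.009)
print("corners",c[:,:2]); o=c.mean(0); print("ctr",o)
ux=c[[0,3]].mean(0)-c[[1,2]].mean(0); uy=c[[2,3]].mean(0)-c[[0,1]].mean(0)
print("len",np.linalg.norm(ux),np.linalg.norm(uy))
a=np.arctan2(ux[1],ux[0]); b=np.arctan2(uy[1],uy[0]); print(np.degrees([a,b-np.pi*-1 if 0 else b]))
s=cast("top",f([[357,157],[411,160],[361,432],[306,425]]),.075); print("spool",s.mean(0))
r=cast("top",f([[121,112],[272,140],[216,408],[67,382]]),.09); print("roll",r.mean(0))
im=cv2.imread("pics/top0.png")
t=cast("top",[[428,206],[486,206],[484,341],[428,341]],.021); print("tray",t[:,:2],t.mean(0))
print("cup",cast("top",f([[742,182]]),.05)," mug",cast("top",[[299,176]],.102),"bottle",cast("top",[[245,324]],.2))
E
```

```text
corners [[ 0.6747  0.1588]
 [ 0.6373 -0.0611]
 [ 0.394  -0.0157]
 [ 0.4337  0.2032]]
ctr [0.5349 0.0713 0.009 ]
len 0.2227739272573937 0.24626495819230443
[ 80.0393 169.4977]
spool [0.527  0.0129 0.075 ]
roll [0.5435 0.1202 0.09  ]
tray [[ 0.6474 -0.305 ]
 [ 0.6486 -0.4446]
 [ 0.328  -0.432 ]
 [ 0.3271 -0.3006]] [ 0.4878 -0.3706  0.021 ]
cup [[ 0.5962 -0.21    0.05  ]]  mug [[0.7003 0.0036 0.102 ]] bottle [[0.3673 0.1088 0.2   ]]
```

```bash
cat >> h.py <<'E'
O=np.array([.535,.070,0]); YAW=np.radians(79.8)
def D(x,y,z): u=np.array([np.cos(YAW),np.sin(YAW),0]);v=np.array([-u[1],u[0],0]); return O+x*u+y*v+[0,0,z]
def down(zdir): # tool rotation pointing down, jaws along angle zdir (rad)
    y=np.array([0,0,-1.]);z=np.array([np.cos(zdir),np.sin(zdir),0]);return np.c_[np.cross(y,z),y,z]
E
python3 - <<'E'
from h import *
print(tool())
for a in (YAW,YAW-np.pi):print(delta(D(-.055,0,.25),down(a)))
E
```

```text
[[-0.9721 -0.0002  0.2346  0.1466]
 [-0.2346  0.0019 -0.9721 -0.607 ]
 [-0.0002 -1.     -0.0019  0.2492]
 [ 0.      0.      0.      1.    ]]
(array([-514.2791,    0.2852, -516.6353]), array([   0.0133, -156.2298,   -0.1523]))
(array([-514.2791,    0.2852, -516.6353]), array([ 0.1101, 23.7701,  0.0096]))
```

Call:
apply_moves([
  [1, -32, 0, -32, 0, 0, 0],
  [1, -32, 0, -32, 0, 0, 0],
  [1, -32, 0, -32, 0, 0, 0],
  [1, -32, 0, -32, 0, 0, 0],
  [1, -32, 0, -32, 0, 0, 0],
  [1, -32, 0, -32, 0, 0, 0],
  [1, -32, 0, -32, 0, 0, 0],
  [1, -32, 0, -32, 0, 0, 0],
  [1, -32, 0, -32, 0, 0, 0],
  [1, -32, 0, -32, 0, 0, 0],
  [1, -32, 0, -32, 0, 0, 0],
  [1, -32, 0, -32, 0, 0, 0],
  [1, -32, 0, -32, 0, 0, 0],
  [1, -32, 0, -32, 0, 0, 0],
  [1, -32, 0, -32, 0, 0, 0],
  [1, -32, 0, -32, 0, 0, 0],
  [1, 0, 0, 0, 0, 8, 0],
  [1, 0, 0, 0, 0, 8, 0],
  [1, 0, 0, 0, 0, 8, 0],
  [1, 0, 0, 0, 0, 0, 0],
])

```text
time: 2.1
tool_pos: [0.5239, 0.0105, 0.2497]
tool_rot: [-0.064, 0.064, 0.704, -0.704]
contact_force: [0.3, -0.2, -0.1]
gripper_width: -0.002
```

```bash
python3 - <<'E'
from h import *
T=wristT(); np.save("T1.npy",T); im=manip.grab_frame("wrist"); cv2.imwrite("pics/w1.png",im)
print(tool(),manip.state()["joint_pos"],manip.state()["time"])
for nm,P in dict(spool_a=D(-.055,.088,.07),spool_b=D(-.055,-.088,.07),bar=D(-.0763,0,.108),rollc=D(.055,0,.088),tip19=tool()[:3,3]-[0,0,.019],tip32=tool()[:3,3]-[0,0,.032],cor=D(-.1125,.123,.009)).items(): print(nm,proj("wrist",P,T))
E
```

```text
[[-0.984  -0.001  -0.1782  0.524 ]
 [ 0.1782  0.0001 -0.984   0.0104]
 [ 0.001  -1.      0.0001  0.2498]
 [ 0.      0.      0.      1.    ]] [-0.1222 -0.1904  1.8451 -0.      1.4879  1.6277] 2.15
spool_a [[322.8206 327.0734]]
spool_b [[320.8521  91.0262]]
bar [[353.8943 231.9838]]
rollc [[162.26   224.9965]]
tip19 [[329.6862 319.7872]]
tip32 [[329.6756 304.78  ]]
cor [[384.5024 329.6054]]
```

View pics/w1.png

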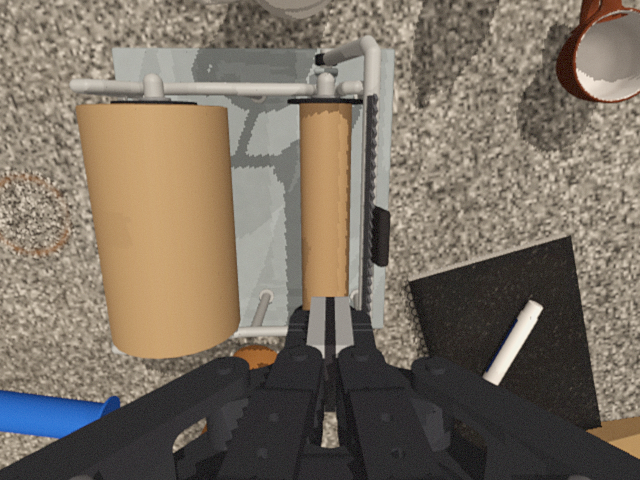

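The view shows the spool axis at col ≈326 (rows 100–290), its far axle stub at (326,80), and the roll at cols 97–237 along row 225. The bar is at col ≈371 and the tab at (380,236). The plate corners are (113,48), (394,48) and (384,328), and the shut fingertips sit at row ≈296.

```bash
python3 - <<'E'
from h import *
T=np.load("T1.npy"); u=D(1,0,0)-D(0,0,0); v=D(0,1,0)-D(0,0,0)
def loc(px,z):
    p=cast("wrist",px,z,T); return np.c_[(p-O)@u,(p-O)@v,p[:,2]]*1000
print("plate",loc([[113,48],[394,48],[384,328]],.009))
print("spool",loc([[326,102],[327,290],[326,80]],.070))
print("roll axle end",loc([[152,83]],.088),"bar",loc([[371,100],[367,250]],.1),"tab",loc([[380,236]],.12))
Tt=tool()
for x in(-.011,.011):
  for y in(.006,.019,.032): print(x,y,proj("wrist",(Tt@[x,y,0,1])[:3],T))
E
```

```text
plate [[ 109.4437 -123.764     9.    ]
 [-111.6871 -123.1314    9.    ]
 [-111.9655  121.3041    9.    ]]
spool [[-58.4252 -80.9764  70.    ]
 [-58.4524  56.4052  70.    ]
 [-58.5006 -94.9399  70.    ]]
roll axle end [[ 50.8885 -92.0861  88.    ]] bar [[-86.0925 -81.1053 100.    ]
 [-85.762   14.7512 100.    ]] tab [[-91.7644  -0.6207 120.    ]]
-0.011 0.006 [[329.6414 307.6924]]
-0.011 0.019 [[329.636  292.1763]]
-0.011 0.032 [[329.6313 278.9971]]
0.011 0.006 [[329.7561 365.8755]]
0.011 0.019 [[329.7419 346.4106]]
0.011 0.032 [[329.7297 329.7714]]
```

```bash
cat >> h.py <<'E'
_u=np.array([np.cos(YAW),np.sin(YAW),0]);O=O-.003*_u-.001*np.array([-_u[1],_u[0],0])
def loc(p=None):
    p=manip.state()["tool_pos"] if p is None else np.array(p); q=p-O; return np.array([q@_u,q@[-_u[1],_u[0],0],q[2]])*1000
E
python3 - <<'E'
from h import *
print(loc(),delta(D(-.055,0,.117),down(YAW-np.pi)))
E
```

```text
[-57.6311   1.3128 249.7646] (array([ -1.4388, 132.763 ,  -2.642 ]), array([-0.004 , -0.0667,  0.0557]))
```

Call:
apply_moves([
  [1, -1, 45, -3, 0, 0, 0],
  [1, 0, 45, 0, 0, 0, 0],
  [1, 0, 30, 0, 0, 0, 0],
  [1, 0, 13, 0, 0, 0, 0],
  [1, 0, 1, 12, 0, 0, 0],
  [1, 0, 5, 13, 0, 0, 0],
  [1, 0, 7, 8, 0, 0, 0],
  [1, 0, 7, 7, 0, 0, 0],
  [1, 0, 7, 6, 0, 0, 0],
  [1, 0, 6, 5, 0, 0, 0],
  [1, 0, 0, 0, 0, 0, 0],
])

```text
time: 3.25
tool_pos: [0.5156, -0.0376, 0.0831]
tool_rot: [0.065, -0.064, -0.704, 0.704]
contact_force: [-0.7, -0.3, -0.1]
gripper_width: 0.0
```

```bash
python3 - <<'E'
from h import *
print(loc(),manip.state()["contact_force"])
E
```

```text
[-106.3522    1.0531   83.0535] [-0.6804 -0.2536 -0.0643]
```

Call:
apply_moves([
  [1, 0, 0, 3, 0, 0, 0],
  [1, 0, 0, 2, 0, 0, 0],
  [1, 0, 0, 0, 0, 0, 0],
])

```text
time: 3.55
tool_pos: [0.5156, -0.0393, 0.0838]
tool_rot: [-0.065, 0.064, 0.707, -0.702]
contact_force: [2.9, 10.2, -2.4]
gripper_width: -0.003
```

Call:
apply_moves([
  [1, 0, -20, -5, 0, 0, 0],
  [0.6, 0, -45, 0, 0, 0, 0],
  [-0.5, 0, -45, -25, 0, 0, 0],
  [-0.5, 0, -30, -26, 0, 0, 0],
  [-0.5, 0, 0, 0, 0, 0, 0],
  [-0.5, 0, 0, 0, 0, 0, 0],
])

```text
time: 4.15
tool_pos: [0.526, 0.0127, 0.224]
tool_rot: [0.063, -0.064, -0.704, 0.704]
contact_force: [-0.4, -0.2, -1.2]
gripper_width: 0.752
```

```bash
python3 - <<'E'
from h import *
T=wristT(); np.save("T2.npy",T); im=manip.grab_frame("wrist"); cv2.imwrite("pics/w2.png",im)
print(loc(),manip.state()["gripper_width"])
print(proj("wrist",D(-.055,0,.07),T),proj("wrist",D(-.125,0,.072),T),proj("wrist",D(-.145,0,.085),T))
E
```

```text
[-55.5064   0.476  222.2453] 0.7499316448080764
[[329.3154 228.9821]] [[433.8452 229.5018]] [[469.8806 234.5474]]
```

View pics/w2.png

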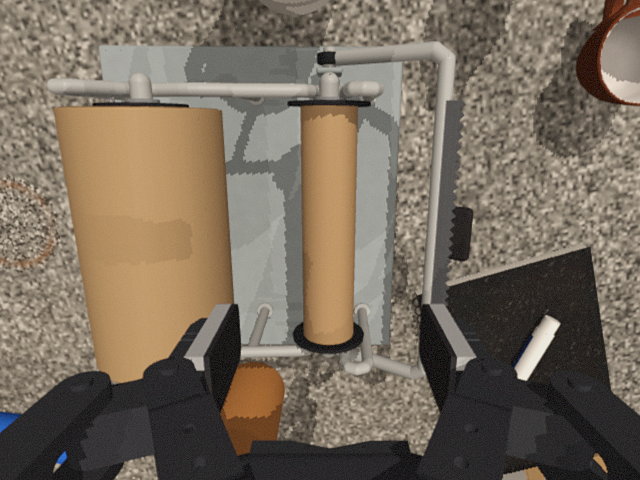

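The bar is at col ≈437, fully forward as predicted. The spool is centred between the open jaws at col 330, so I descend and grip it.

Call:
apply_moves([
  [-0.5, 0, 45, 0, 0, 0, 0],
  [-0.5, 0, 45, 0, 0, 0, 0],
  [-0.5, 0, 35, 0, 0, 0, 0],
  [-0.5, 0, 20, 0, 0, 0, 0],
  [-0.5, 0, 7, 0, 0, 0, 0],
  [-0.5, 0, 0, 0, 0, 0, 0],
  [1, 0, 0, 0, 0, 0, 0],
  [1, 0, 0, 0, 0, 0, 0],
  [1, 0, 0, 0, 0, 0, 0],
  [1, 0, 0, 0, 0, 0, 0],
  [1, 0, 0, 0, 0, 0, 0],
  [1, 0, 0, 0, 0, 0, 0],
])

```text
time: 5.4
tool_pos: [0.5271, 0.0125, 0.0728]
tool_rot: [-0.063, 0.066, 0.704, -0.704]
contact_force: [-0.1, 3.1, 5.1]
gripper_width: 0.404
```

```bash
python3 - <<'E'
from h import *
print(loc(),manip.state()["contact_force"])
u=_u if 0 else None
print(tool()[:3,3])
E
```

```text
[-55.0321  -1.4129  72.7903] [-0.1112  3.096   5.1419]
[0.5271 0.0125 0.0728]
```

Call:
apply_moves([
  [1, 0, -10, 0, 0, 0, 0],
  [1, 0, -20, 0, 0, 0, 0],
  [1, 0, -30, 0, 0, 0, 0],
  [1, 0, -30, 0, 0, 0, 0],
  [1, 0, -30, 0, 0, 0, 0],
  [1, 0, -20, 0, 0, 0, 0],
  [1, 0, 0, 0, 0, 0, 0],
])

```text
time: 6.1
tool_pos: [0.5271, 0.0119, 0.2148]
tool_rot: [0.062, -0.066, -0.704, 0.704]
contact_force: [0.5, 0.9, -0.0]
gripper_width: 0.4
```

```bash
python3 - <<'E'
from h import *
s=manip.state();print(loc(),s["contact_force"],s["gripper_width"],s["joint_pos"])
im=manip.grab_frame("top"); 
b,g,r=[im[...,i].astype(int) for i in range(3)]
cv2.imwrite("pics/t2.png",cv2.resize(im[150:390,180:500],None,fx=2.5,fy=2.5,interpolation=cv2.INTER_CUBIC))
cx=cast("top",[[457,273]],.021)[0]
print(delta([.488,-.371,.2],down(-np.pi/2)))
E
```

```text
[-55.5677  -1.4968 214.7658] [ 0.4819  0.8503 -0.0494] 0.3999756761889863 [-0.1182 -0.1626  1.8796 -0.0007  1.4185  1.6347]
(array([-31.9799,  12.4655, 383.647 ]), array([ -0.0358, -10.4308,  -0.1315]))
```

View pics/t2.png

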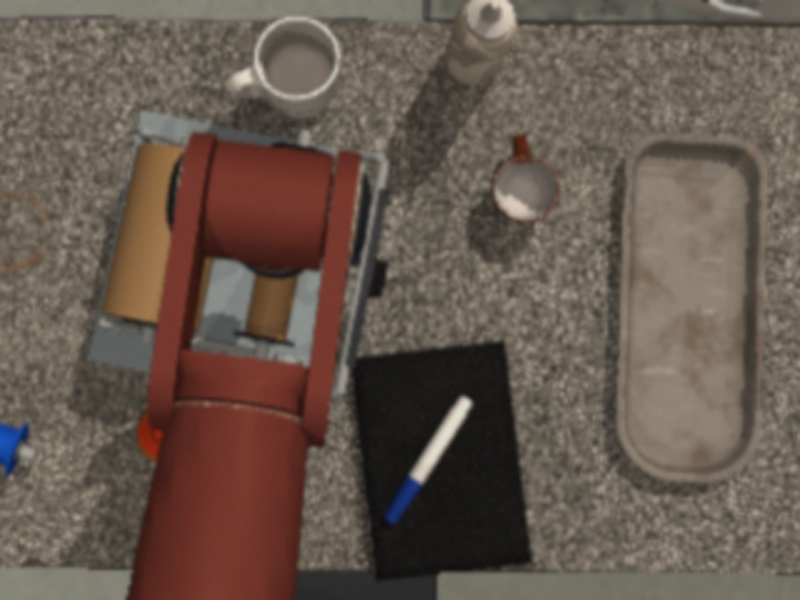

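Top view after the lift: the spool hangs in the gripper and its near flange has shifted as expected for the lifted height. The tray is centred at crop (694,309), with yaw about −2°. The cup, mug and bottle are untouched.

Call:
apply_moves([
  [1, -2, 0, 20, 0, 0, 0],
  [1, -3, 0, 40, 0, 0, 0],
  [1, -4, 0, 42, 0, 0, 0],
  [1, -4, 0, 42, 0, 0, 0],
  [1, -4, 0, 42, 0, 0, 0],
  [1, -4, 0, 42, 0, 0, 0],
  [1, -4, 0, 42, 0, 0, 0],
  [1, -3, 0, 42, 0, 0, 0],
  [1, -2, 0, 40, 0, 0, 0],
  [1, -2, 0, 31, 0, 0, 0],
  [1, 0, 30, 0, 0, -4, 0],
  [1, 0, 40, 0, 0, -4, 0],
  [1, 0, 40, 0, 0, 0, 0],
  [1, 0, 20, 0, 0, 0, 0],
  [1, 0, 10, 0, 0, 0, 0],
  [1, 0, 0, 0, 0, 0, 0],
])

```text
time: 7.75
tool_pos: [0.486, -0.3685, 0.0676]
tool_rot: [-0.017, 0.013, 0.708, -0.706]
contact_force: [0.4, 0.2, -1.0]
gripper_width: 0.4
```

```bash
python3 - <<'E'
from h import *
s=manip.state();print(s["tool_pos"],s["contact_force"],s["gripper_width"])
T=wristT();im=manip.grab_frame("wrist");cv2.imwrite("pics/w3.png",im)
E
```

```text
[ 0.486  -0.3685  0.0676] [ 0.3886  0.2165 -0.9676] 0.40048687304653535
```

View pics/w3.png

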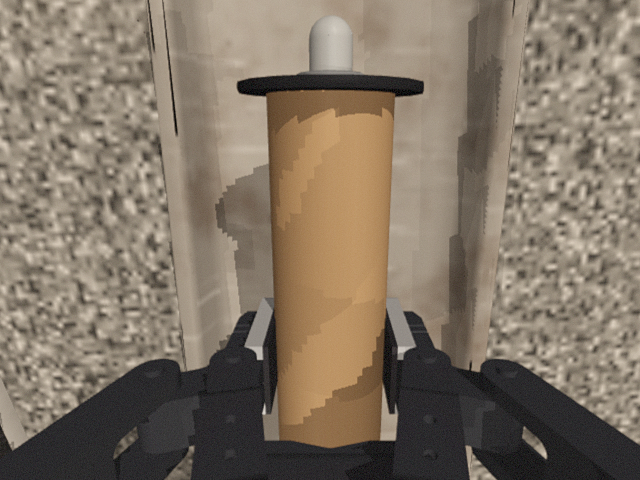

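The spool is held centred over the tray and parallel to it (axis at col ≈331, tray edges at cols ≈175 and 500). I lower it.

Call:
apply_moves([
  [1, 0, 18, 0, 0, 0, 0],
  [1, 0, 10, 0, 0, 0, 0],
  [1, 0, 5, 0, 0, 0, 0],
  [1, 0, 2, 0, 0, 0, 0],
  [1, 0, 0, 0, 0, 0, 0],
])

```text
time: 8.3
tool_pos: [0.4879, -0.3703, 0.0364]
tool_rot: [0.015, -0.015, -0.707, 0.707]
contact_force: [1.0, -0.6, -0.8]
gripper_width: 0.403
```

Call:
apply_moves([
  [1, 0, 3, 0, 0, 0, 0],
  [1, 0, 2, 0, 0, 0, 0],
  [1, 0, 0, 0, 0, 0, 0],
])

```text
time: 8.6
tool_pos: [0.4876, -0.37, 0.0308]
tool_rot: [-0.015, 0.015, 0.707, -0.707]
contact_force: [-0.7, 0.6, -1.1]
gripper_width: 0.402
```

Call:
apply_moves([
  [1, 0, 2, 0, 0, 0, 0],
  [1, 0, 0, 0, 0, 0, 0],
  [-0.2, 0, 0, 0, 0, 0, 0],
  [-0.2, 0, 0, 0, 0, 0, 0],
  [-0.2, 0, 0, 0, 0, 0, 0],
  [-0.2, 0, 0, 0, 0, 0, 0],
])

```text
time: 9.2
tool_pos: [0.4877, -0.3701, 0.0289]
tool_rot: [-0.015, 0.015, 0.707, -0.707]
contact_force: [-0.5, -0.8, 0.6]
gripper_width: 0.601
```

```bash
python3 - <<'E'
from h import *
s=manip.state();print(s["tool_pos"],s["contact_force"],s["gripper_width"],s["joint_pos"])
for a in (YAW+np.pi/2,YAW-np.pi/2):print(delta(D(.14,0,.25),down(a)))
E
```

```text
[ 0.4877 -0.3701  0.0289] [-0.4879 -0.784   0.6222] 0.6013322269456043 [-0.7707  0.254   1.7863  0.      1.1013  0.8426]
(array([ -48.0462, -221.0797, -577.3478]), array([ 0.001 , 97.7646,  0.003 ]))
(array([ -48.0462, -221.0797, -577.3478]), array([  0.0029, -82.2354,  -0.001 ]))
```

Call:
apply_moves([
  [-0.2, 0, -15, 0, 0, 0, 0],
  [-0.2, 0, -35, 0, 0, 0, 0],
  [-0.2, 0, -45, 0, 0, 0, 0],
  [-0.2, 0, -45, 0, 0, 0, 0],
  [-0.2, 0, -45, 0, 0, 0, 0],
  [-0.2, 0, -35, 0, 0, 0, 0],
  [-1, -4, 0, -40, 0, 0, 0],
  [-1, -4, 0, -45, 0, 0, 0],
  [-1, -4, 0, -45, 0, 0, 0],
  [-1, -4, 0, -45, 0, 0, 0],
  [-1, -4, 0, -45, 0, 0, 0],
  [-1, -4, 0, -45, 0, 0, 0],
  [-1, -4, 0, -45, 0, 0, 0],
  [-1, -4, 0, -45, 0, 0, 0],
  [-1, -4, 0, -45, 0, 0, 0],
  [-1, -4, 0, -45, 0, 0, 0],
  [-1, -4, 0, -45, 0, 0, 0],
  [-1, -4, 0, -45, 0, 0, 0],
  [-1, 0, 0, -42, 0, 0, 0],
  [-1, 0, 0, 0, 0, 0, 0],
])

```text
time: 11.2
tool_pos: [0.5597, 0.2087, 0.2502]
tool_rot: [-0.013, 0.013, 0.708, -0.706]
contact_force: [0.3, -0.9, 0.3]
gripper_width: 0.998
```

Call:
apply_moves([
  [-1, 0, 0, 0, 0, -8.2, 0],
  [-1, 0, 0, 0, 0, -8.2, 0],
  [-1, 0, 0, 0, 0, -8.2, 0],
  [-1, 0, 0, 0, 0, -8.2, 0],
  [-1, 0, 0, 0, 0, -8.2, 0],
  [-1, 0, 0, 0, 0, -8.2, 0],
  [-1, 0, 0, 0, 0, -8.2, 0],
  [-1, 0, 0, 0, 0, -8.2, 0],
  [-1, 0, 0, 0, 0, -8.2, 0],
  [-1, 0, 0, 0, 0, -8.2, 0],
  [-1, 0, 0, 0, 0, 0, 0],
])

```text
time: 12.3
tool_pos: [0.5603, 0.2036, 0.25]
tool_rot: [-0.452, 0.452, -0.543, 0.544]
contact_force: [-0.8, -1.0, -0.6]
gripper_width: 1.001
```

```bash
python3 - <<'E'
from h import *
T=wristT(); np.save("T4.npy",T); im=manip.grab_frame("wrist"); cv2.imwrite("pics/w4.png",im)
s=manip.state();print(loc(),s["gripper_width"],s["joint_pos"])
print(delta(D(.125,0,.25),down(YAW-np.pi/2)))
for P in (D(.055,.098,.088),D(.055,-.098,.088),D(.1,.0,.088),D(.1125,-.123,.009),D(.1125,.123,.009)):print(proj("wrist",P,T))
cv2.imwrite("pics/s4.png",manip.grab_frame("scene")[160:400,100:420])
E
```

```text
[139.0985  -0.181  249.8967] 0.9973315238287317 [ 0.2241 -0.0154  1.6826 -0.0002  1.4735  0.4097]
(array([14.0994, -0.1059, -0.0748]), array([-0.0538, -0.4308, -0.0098]))
[[198.8549 334.715 ]]
[[460.9766 333.5535]]
[[329.595  277.8243]]
[[468.0302 231.7469]]
[[191.0677 233.031 ]]
```

View pics/w4.png

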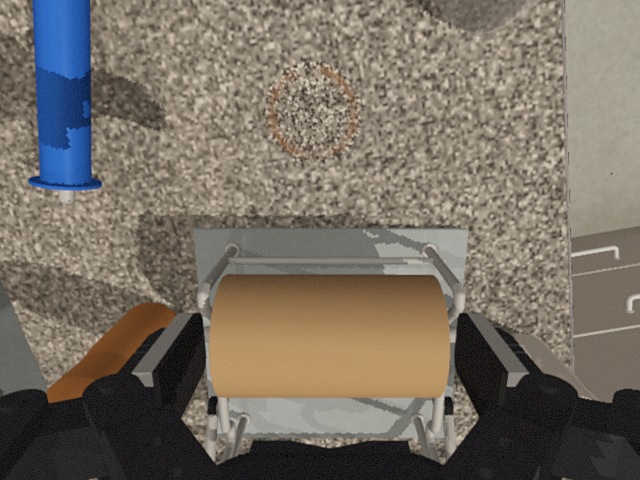

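The roll is square behind the jaws: paper at cols 210–447, rows 275–397. The bottle edge at the left is clear of the fingers. I lower behind the roll and push with both open fingers.

Call:
apply_moves([
  [-1, 7, 40, 0, 0, -0.4, 0],
  [-1, 0, 45, 0, 0, 0, 0],
  [-1, 0, 40, 0, 0, 0, 0],
  [-1, 0, 25, 0, 0, 0, 0],
  [-1, 0, 12, 0, 0, 0, 0],
  [-1, 0, 0, 0, 0, 0, 0],
  [-1, 5, 0, 0, 0, 0, 0],
  [-1, 5, 0, 0, 0, 0, 0],
  [-1, 5, 0, 0, 0, 0, 0],
  [-1, 4, 0, 0, 0, 0, 0],
  [-1, 0, 0, 0, 0, 0, 0],
])

```text
time: 13.5
tool_pos: [0.5558, 0.1782, 0.0877]
tool_rot: [-0.454, 0.454, -0.542, 0.542]
contact_force: [-0.3, -0.2, -0.1]
gripper_width: 0.998
```

```bash
python3 - <<'E'
from h import *
s=manip.state();print(loc(),s["contact_force"])
E
```

```text
[113.1641  -0.355   87.6698] [-0.3203 -0.1773 -0.1379]
```

Call:
apply_moves([
  [-1, 5, 0, 0, 0, 0, 0],
  [-1, 5, 0, 0, 0, 0, 0],
  [-1, 5, 0, 0, 0, 0, 0],
  [-1, 5, 0, 0, 0, 0, 0],
  [-1, 4, 0, 0, 0, 0, 0],
  [-1, 4, 0, 0, 0, 0, 0],
  [-1, 4, 0, 0, 0, 0, 0],
  [-1, 0, 0, 0, 0, 0, 0],
])

```text
time: 14.3
tool_pos: [0.5497, 0.1461, 0.0868]
tool_rot: [-0.454, 0.455, -0.542, 0.542]
contact_force: [0.2, -0.5, 0.2]
gripper_width: 0.999
```

```bash
python3 - <<'E'
from h import *
s=manip.state();print(loc(),s["contact_force"])
T=wristT(); np.save("T5.npy",T); im=manip.grab_frame("wrist"); cv2.imwrite("pics/w5.png",im)
E
```

```text
[80.5407  0.0142 86.7557] [ 0.1859 -0.4935  0.1802]
```

View pics/w5.png

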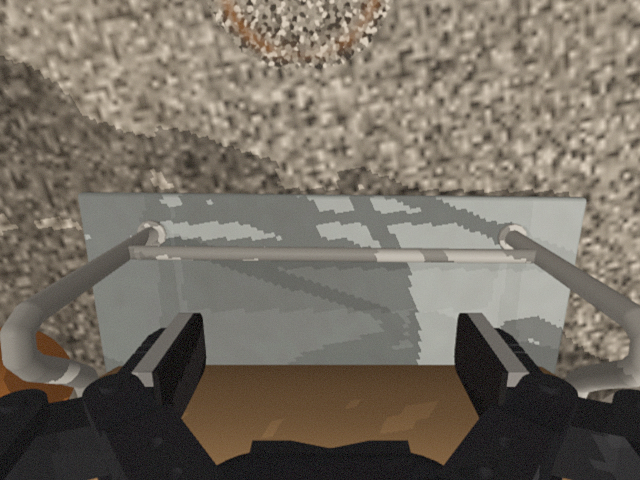

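```bash
python3 - <<'E'
from h import *
T=np.load("T5.npy")
C=T[:3,3]; d=cast("wrist",[[329,365]],.0,T)[0]-C
uc=np.array([loc(C)[0],loc(C)[2]]); e=np.array([loc(C+d)[0]-loc(C)[0],d[2]*1000]);e/=np.linalg.norm(e)
n=np.array([-e[1],e[0]])
# distance of axle candidates from the tangent ray: 45 at tangency
for x,z in((27,93),(20,91),(10,88),(0,87),(-20,87),(-55,70)): print(x,z,abs((np.array([x,z])-uc)@n))
print(uc,e)
E
```

```text
27 93 42.64151770330534
20 91 47.45695598026972
10 88 54.259093965993586
0 87 62.14006569087083
-20 87 78.98084287977865
-55 70 99.28211617756376
[152.2873 209.5244] [-0.5394 -0.842 ]
```

The roll (rear edge at row 365) is at axle x≈24, just over the hump. I keep pushing.

Call:
apply_moves([
  [-1, 4, 0, 0, 0, 0, 0],
  [-1, 4, 0, 0, 0, 0, 0],
  [-1, 4, 0, 0, 0, 0, 0],
  [-1, 4, 0, 0, 0, 0, 0],
  [-1, 5, 0, 0, 0, 0, 0],
  [-1, 5, 0, 0, 0, 0, 0],
  [-1, 5, 0, 0, 0, 0, 0],
  [-1, 5, 0, 0, 0, 0, 0],
  [-1, 5, 0, 0, 0, 0, 0],
  [-1, 5, 0, 0, 0, 0, 0],
  [-1, 5, 0, 0, 0, 0, 0],
  [-1, 5, 0, 0, 0, 0, 0],
  [-1, 5, 0, 0, 0, 0, 0],
  [-1, 0, 0, 0, 0, 0, 0],
  [-1, 0, 0, 0, 0, 0, 0],
])

```text
time: 15.85
tool_pos: [0.5393, 0.0866, 0.0869]
tool_rot: [-0.454, 0.455, -0.542, 0.542]
contact_force: [-0.5, -0.4, -0.1]
gripper_width: 0.998
```

```bash
python3 - <<'E'
from h import *
s=manip.state();print(loc(),s["contact_force"])
E
```

```text
[20.1138 -0.2663 86.8895] [-0.519  -0.3534 -0.1455]
```

Call:
apply_moves([
  [-1, 4, 0, 0, 0, 0, 0],
  [-1, 4, 0, 0, 0, 0, 0],
  [-1, 4, 0, 0, 0, 0, 0],
  [-1, 3, 0, 0, 0, 0, 0],
  [-1, 3, 0, 0, 0, 0, 0],
  [-1, 0, 0, 0, 0, 0, 0],
  [-1, 0, 0, 0, 0, 0, 0],
])

```text
time: 16.55
tool_pos: [0.5363, 0.0694, 0.087]
tool_rot: [0.454, -0.454, 0.542, -0.542]
contact_force: [-0.4, -0.6, 0.2]
gripper_width: 1.002
```

```bash
python3 - <<'E'
from h import *
s=manip.state();print(loc(),s["contact_force"])
E
```

```text
[ 2.5871 -0.3682 87.0078] [-0.3536 -0.643   0.2076]
```

Call:
apply_moves([
  [-1, -10, 0, 0, 0, 0, 0],
  [-1, -20, -10, 0, 0, 0, 0],
  [-1, -20, -40, 0, 0, 0, 0],
  [-1, 0, -45, 0, 0, 0, 0],
  [-1, 0, -45, 0, 0, 0, 0],
  [-1, 0, -20, 0, 0, 0, 0],
  [0, 0, 0, 0, 0, 0, 0],
  [1, 0, 0, 0, 0, 0, 0],
  [1, 0, 0, 0, 0, 0, 0],
])

```text
time: 17.45
tool_pos: [0.5439, 0.1189, 0.2445]
tool_rot: [0.453, -0.456, 0.543, -0.541]
contact_force: [-0.1, 0.4, 0.4]
gripper_width: 0.516
```

```bash
python3 - <<'E'
from h import *
T=wristT(); np.save("T6.npy",T); im=manip.grab_frame("wrist"); cv2.imwrite("pics/w6.png",im)
s=manip.state();print(loc(),s["joint_pos"])
print(*[(nm,proj("wrist",P,T).round(0)) for nm,P in dict(endA=D(-.055,.098,.07),endB=D(-.055,-.098,.07),up=D(-.045,-.098,.087),topc=D(-.055,0,.115)).items()])
E
```

```text
[ 52.578    0.9409 244.3552] [ 0.0813 -0.1038  1.7765  0.0001  1.4732  0.2563]
('endA', array([[208., 352.]])) ('endB', array([[455., 354.]])) ('up', array([[463., 354.]])) ('topc', array([[331., 388.]]))
```

View pics/w6.png

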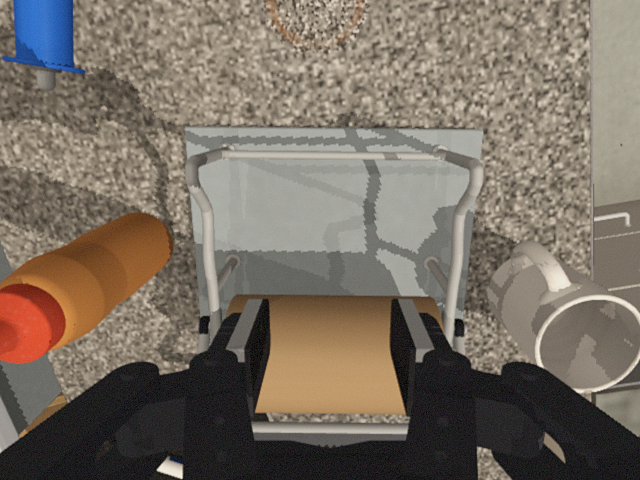

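```bash
python3 - <<'E'
from h import *
from scipy.optimize import least_squares
T=np.load("T6.npy"); C=T[:3,3]; uc=loc(C)[[0,2]]
N=[]
for r in(295,413):
    e=(loc(cast("wrist",[[329,r]],0,T)[0])[[0,2]]-uc);e/=np.linalg.norm(e);N.append([-e[1],e[0]])
N=np.array(N)
f=lambda p:abs(N@(p-uc))-45
print(least_squares(f,[-50,75]).x)
im=cv2.imread("pics/w6.png")
print([[c for c in range(200,470) if 0] ])
E
```

```text
[-55.042   68.4286]
[[]]
```

The roll occupies rows 295–413. The tangent fit puts its axle at (−55, 68) mm, so it is seated and level. Next I bring the shut fingers in front of the tab.

Call:
apply_moves([
  [1, 35, 0, 0, 0, 0, 0],
  [1, 40, 0, 1, 0, 0, 0],
  [1, 40, 0, 0, 0, 0, 0],
  [1, 40, 0, 0, 0, 0, 0],
  [1, 40, 0, 0, 0, 0, 0],
  [1, 28, 0, 0, 0, 0, 0],
  [1, 0, 40, 0, 0, 0, 0],
  [1, 0, 45, 0, 0, 0, 0],
  [1, 0, 40, 0, 0, 0, 0],
  [1, 0, 25, 0, 0, 0, 0],
  [1, 0, 10, 0, 0, 0, 0],
  [1, 0, 0, 0, 0, 0, 0],
])

```text
time: 18.7
tool_pos: [0.5053, -0.1005, 0.0844]
tool_rot: [0.453, -0.455, 0.543, -0.54]
contact_force: [-0.1, 0.4, 0.5]
gripper_width: 0.0
```

```bash
python3 - <<'E'
from h import *
s=manip.state();print(loc(),s["contact_force"],s["gripper_width"])
E
```

```text
[-170.0498   -0.0013   84.42  ] [-0.1342  0.4284  0.5323] 0.00016735396183639481
```

Now push rearward (tool −x) while rising.

Call:
apply_moves([
  [1, -8, 0, 0, 0, 0, 0],
  [1, -6, -3, 0, 0, 0, 0],
  [1, -6, -4, 0, 0, 0, 0],
  [1, -6, -5, 0, 0, 0, 0],
  [1, -5, -5, 0, 0, 0, 0],
  [1, -5, -4, 0, 0, 0, 0],
  [1, -5, -3, 0, 0, 0, 0],
  [1, -4, -2, 0, 0, 0, 0],
  [1, -3, 0, 0, 0, 0, 0],
  [1, 0, 0, 0, 0, 0, 0],
])

```text
time: 19.7
tool_pos: [0.5168, -0.0538, 0.115]
tool_rot: [-0.455, 0.454, -0.54, 0.543]
contact_force: [0.8, -1.7, 1.9]
gripper_width: 0.001
```

```bash
python3 - <<'E'
from h import *
s=manip.state();print(loc(),s["contact_force"])
E
```

```text
[-122.0434   -3.0426  114.979 ] [ 0.7677 -1.6936  1.8579]
```

Call:
apply_moves([
  [1, -2, 0, 0, 0, 0, 0],
  [1, -1, 0, 0, 0, 0, 0],
  [1, 0, 0, 0, 0, 0, 0],
])

```text
time: 20.0
tool_pos: [0.5159, -0.0506, 0.1127]
tool_rot: [0.454, -0.454, 0.542, -0.542]
contact_force: [-0.2, -1.8, 1.2]
gripper_width: -0.002
```

Call:
apply_moves([
  [1, -2, 0, 0, 0, 0, 0],
  [1, -1, 0, 0, 0, 0, 0],
  [1, 0, 0, 0, 0, 0, 0],
])

```text
time: 20.3
tool_pos: [0.5163, -0.049, 0.1134]
tool_rot: [-0.453, 0.455, -0.541, 0.542]
contact_force: [-2.5, -7.0, 5.6]
gripper_width: 0.002
```

```bash
python3 - <<'E'
from h import *
s=manip.state();print(loc(),s["contact_force"])
E
```

```text
[-117.4487   -1.651   113.4   ] [-2.5479 -7.0437  5.5861]
```

Call:
apply_moves([
  [1, 5, 0, 0, 0, 0, 0],
  [1, 20, 0, 0, 0, 0, 0],
  [1, 25, 0, 0, 0, 0, 0],
  [1, 0, -40, 0, 0, 0, 0],
  [1, 0, -45, 0, 0, 0, 0],
  [1, 0, -45, 0, 0, 0, 0],
  [1, 0, 0, 0, 0, 0, 0],
])

```text
time: 21.0
tool_pos: [0.5109, -0.0976, 0.2504]
tool_rot: [-0.457, 0.452, -0.538, 0.545]
contact_force: [1.0, -0.1, 1.9]
gripper_width: -0.0
```

```bash
python3 - <<'E'
from h import *
T=wristT(); np.save("T7.npy",T); im=manip.grab_frame("wrist")
t=manip.grab_frame("top")
t2=cv2.resize(t[160:350,200:500],(600,380),interpolation=cv2.INTER_CUBIC)
cv2.imwrite("pics/w7.png",np.vstack([cv2.resize(im,(600,450))[:220],t2]))
print(loc(),manip.state()["contact_force"])
for q in(0,.22,.3,.4): a=.26+q;print(q,proj("wrist",[D(-.055-.083*np.sin(a),0,.028+.083*np.cos(a)),D(-.055-.107*np.sin(a),0,.028+.107*np.cos(a))],T)*[600/640,450/480])
print(proj("wrist",[D(-.055,.098,.07),D(-.055,-.098,.07)],T)*[600/640,450/480])
E
```

```text
[-165.8994   -2.1122  243.7477] [-0.258   0.2587 -0.4601]
0 [[299.2092  79.3422]
 [298.741   87.7851]]
0.22 [[299.4254 107.7267]
 [299.0673 126.4852]]
0.3 [[299.5135 116.7819]
 [299.197  138.4397]]
0.4 [[299.628  127.0067]
 [299.363  151.6372]]
[[159.8007  50.3039]
 [438.6045  51.8279]]
```

View pics/w7.png

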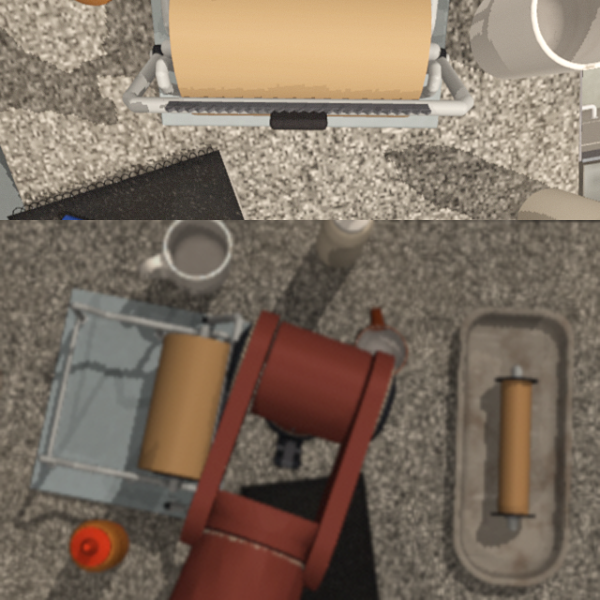

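The bar is at row ≈105 and the tab end at ≈129, which matches a joint value of about 0.22 (0.30 would put the bar at row 117). The bar rests on the paper, the roll is parallel to it, and the spool lies along the tray's middle. The bystanders have not moved and the arm is clear.

```bash
python3 -c "
from plant import manip
print(manip.job_done())"
```

```text
the job is handed in; nothing more can be done
None
```

The job is done and handed in at about 21 s of the 72 s allowed; no verdict was reported.

- **Cutter bar out:** I pushed it forward until it met its stop, at about 10 N.
- **Empty spool:** I lifted it out of the front notches and laid it in the tray on the same counter. The last top view shows it lying along the tray's middle.
- **Full roll:** I pushed it from behind with both open fingers, over the hump and into the front notches. A wrist-camera fit afterwards put its axle at x ≈ −55, z ≈ 68 mm (target −55, 70).
- **Cutter bar back:** I pressed it in until the force rose to about 7 N against the paper. The last image puts the joint at about 0.22 rad, under the 0.30 limit.

In the last pictures the sauce bottle, mug and espresso cup stand where they were, and the gripper touches nothing. No check failed. My first dispenser position was about 3 mm off along its x, and I corrected it from the wrist view before any contact.

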